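# Park the caddy turntable and snap its lock lever

## Task

The washer below is about to spin, so secure the turntable caddy: push the upright chrome hook so that the bamboo turntable goes round anticlockwise (seen from above) until the hook's foot rests against the black rubber stop. Then push the red lock lever inwards, towards the turntable, past its centre so that it snaps over and stays there. Do not pick up or touch the jar, funnel and brush riding on the turntable, leave them standing, and leave the other things on the bench where they are.

Things in the scene. Friction and masses are not known exactly. Their poses are not given: they have to be found in the camera images.
- caddy: Grey fixed base of the turntable caddy, bolted to the bench. Origin on the turntable's axis at bench height; z up; -y points from the axis to the lock lever, whose swing plane is the caddy's y-z plane. The bamboo turntable on it is a disc of 125 mm radius, its top 28 mm above the bench.
- tray (a joint): Turn of the bamboo turntable, rad, growing anticlockwise seen from above, 0 to 1.95. At 1.95 the hook's foot is against the black rubber stop (the other end has an internal stop). Light bearing friction, under 1 N at the hook; it stays where it is left and carries the things on it.
- hook_stem (a point): Point on the axis of the chrome hook's upright stem, 80 mm above the bench, 138 mm from the turntable's axis, just outside the disc. The stem is a round bar 10 mm in diameter, straight and upright from 35 to 98 mm above the bench; above that it curls over inwards (towards the turntable's axis) with its highest point 119 mm above the bench. It is fixed to a steel foot on the disc's rim (16 mm wide, 28 mm above the bench) and turns with the disc.
- stop_bumper (a point): Centre of the top of the black rubber stop, an upright stud 18 mm in diameter and 48 mm high, on an arm of the fixed base, 138 mm from the turntable's axis. It catches the hook's foot when the stem is 0.125 rad (17 mm) short of the stud's axis.
- clamp (a joint): Tilt of the lock lever, rad: 0 released (leaning 0.6 rad outwards, away from the turntable), 0.6 upright, 1.2 locked (leaning 0.6 rad inwards). An over-centre spring drives it to 0 or to 1.2 from either side of 0.6; about 2 to 3 N at the tip starts it off its rest. It starts at 0.
- lever_pivot (a point): Pivot of the lock lever, 45 mm above the bench, 185 mm from the turntable's axis in the caddy's -y direction, between two steel cheeks (38 mm over both, 34 mm long, up to 57 mm above the bench).
- lever_tip (a point): Rounded top end of the red lever grip, 89 mm from the pivot. The grip is a round bar 18 mm in diameter over the upper 62 mm of the lever. Below it is a thin steel shank, and a steel nose with a rubber pad that sticks out on the turntable side and comes down on the disc's rim when locked. Upright, the lever reaches 134 mm above the bench.
- jar: White ceramic jar with blue lid, 66 mm in diameter, 77 mm high, loose on the turntable, centre about 66 mm from its axis. Origin under its centre, z up.
- funnel: Red plastic funnel standing mouth down, 72 mm in diameter, 76 mm high, loose on the turntable, centre about 66 mm from its axis. Origin under its centre, z up.
- brush: Round bamboo palm brush standing on its white nylon bristles, 62 mm in diameter, 73 mm high, loose on the turntable, centre about 66 mm from its axis. Origin under its centre, z up.
- detergent: White detergent bottle with a blue cap, 76 mm in diameter, 190 mm high, loose on the bench. Origin under its centre.
- softener: Green bottle with a white cap, 68 mm in diameter, 170 mm high, loose on the bench. Origin under its centre.
- peg_box: Yellow open box of clothes pegs, 130 x 100 x 60 mm high, loose on the bench. Origin under its centre.
- scoop_cup: Blue plastic measuring cup, 68 mm in diameter, 60 mm high, loose on the bench. Origin under its centre.
- soap: Green bar of soap, 75 x 50 x 26 mm high, loose on the bench. Origin under its centre.

How it is judged:
On the way, in this order (a step that is already met when the one before it is completed fails the run):
1. the turntable has been pushed round until the hook's foot is against the rubber stop, the lever still released (value of joint tray above 1.9 rad and value of joint clamp below 0.3 rad), for 0.2 s.
2. the lock lever has snapped over to locked, with the turntable still at its stop (value of joint tray above 1.9 rad and value of joint clamp above 1.1 rad), for 0.2 s.
At the end, for the whole second after the job is handed in: Turntable within 0.05 rad of its stop (joint above 1.90 rad), lock lever locked (joint above 1.10 rad), both still; jar, funnel and brush upright within 0.15 rad, at rest on the disc and no farther than 85 mm from its axis (all of step 2 and velocity of joint tray between -0.05 and 0.05 rad/s and velocity of joint clamp between -0.05 and 0.05 rad/s and angle between each of jar, funnel, brush's own z axis and vertical below 0.15 rad and horizontal distance between each of jar, funnel, brush and caddy below 0.085 m and height (world z) of jar between 0.022 and 0.036 m and linear speed of each of jar, funnel, brush below 0.02 m/s and height (world z) of funnel between 0.022 and 0.036 m and height (world z) of brush between 0.022 and 0.036 m); the robot touches nothing.
It fails at once if the jar, funnel or brush is touched by the robot (contact force between any of the fingers, the arm and jar above 1 N or contact force between any of the fingers, the arm and funnel above 1 N or contact force between any of the fingers, the arm and brush above 1 N).
It fails at once if the jar, funnel or brush is lifted or tipped (height (world z) of any of jar, funnel, brush above 0.043 m or angle between any of jar, funnel, brush's own z axis and vertical above 0.35 rad).
It fails at once if another thing on the bench is shifted by more than 15 mm (distance of any of detergent, softener, peg_box, scoop_cup, soap from where it was at the start of the episode above 0.015 m).
It also fails if it takes over 59 s, if anything falls off the work surface, if the arm or the gripper's body presses on something with over 40 N, if the wrist force passes 120 N, or if a joint passes its speed limit or range.

## Robot

A 6-joint arm with a two-finger parallel gripper is mounted at the origin on the work surface. World frame = base frame: x ahead of the robot, y to its left, z up, the work surface at z = 0. Lengths are in m, angles in rad, forces in N, time in s.
With the tool pointing down it reaches from about 0.35 to 0.975 m from the base axis. Payload 7.1 kg.
Tool frame: the origin (TCP) lies at the very end of the fingers, on their centre line; the grasp point (between the pads) lies 19 mm behind it; z points along the fingers, y is the direction in which the jaws open and shut (so a half turn about z gives the same grasp; the last joint's range is limited). The gripper opens to 88 mm and grips with 3 to 60 N. Pads are 20 mm wide; open, the fingers measure 115 mm over their backs; the gripper's body (75 mm by 178 mm) begins 61 mm behind the grasp point.
Start: joints at [-1.368, 0.423, 1.63, -0, 1.089, -0.019], TCP at [0.138, -0.61, 0.223] pointing down, gripper open.
Joint ranges: [-3, 3], [-0.9, 2.11], [0.09, 2.58], [-1.31, 4.45], [0.11, 2.69], [-2.54, 2.54]. Speed limits (rad/s): [2.39, 2.39, 3.01, 3.14, 3.14, 3.14].

## Interface

Orientations are given as a rotation vector (axis times angle).
In Python, from station import manip, imaging, workorder gives the robot as it stands.
- The arm moves only by the tool arm_command, never from a script. Its argument "steps" is a list of rows, each an object with "xyz": the shift along the tool's x, y, z in mm, a list of three; "twist": the turn, a rotation vector about the tool's x, y, z in rad, a list of three; "gripper": the opening in per cent of the stroke, from 0 (shut) to 100 (fully open). A call has 1 to 5 rows; each row is the pose to reach, as a shift and turn from the pose commanded when the call began, along the tool's axes at that moment; what a row does not reach only later rows make up. A row lasts 1/12 s, in which the tool goes at most 41.7 mm and 7.16 degrees, less where a joint would pass 70% of its speed; a pose out of reach is approached as far as the arm can. A call with a gripper value outside its range is refused whole. The fingers move at their own pace and stop on an object; "grip_force" is the grip in N (left out, the last holds). Time passes only in rows, so rows that repeat a pose let the fingers close. It gives the time, the measured TCP pose, the force and the opening at its end, in the units of the state.
- manip.get_obs(): the state, without advancing time (a new reading comes with each control period).
- imaging.read_camera(name): name is "scene" or "top" or "wrist"; returns a dict with "frame" (400x640x3 uint8, red, green, blue), "K" (3x3 intrinsics, pixels), "origin" and "orientation" of the camera in the world. Camera axes: x right, y up, looking along -z (the intrinsics and any distortion apply to the point x, -y, -z); pixel columns grow to the right and rows downward; lengths in m; the calibration is good to about 2 mm. A picture is of the moment at which its call begins. There is no depth.
- workorder.close_job(): hands the job in, once; it reports no verdict.
The state is a dict: "clock": time; "qpos": joint angles; "dq": joint speeds; "tau": joint torques, N m; "eef_pos": TCP position; "tool_rot": TCP orientation; "wrist_force": force on the tool from outside, world axes, zero at the start; "moment": the same for the moment, N m; "gripper_width": finger opening in m.
Only numpy, scipy, OpenCV 4.12 (cv2) and the standard library are available. Lean on these libraries where they do the work, as an engineer would, in place of code of your own. Each camera call takes 0.05 s, during which the arm holds its last target.

## Working session

There is one attempt and no reset: what is moved stays moved. The work goes in short steps, Python scripts to look and compute and a tool call to move; the robot and the scene stay as the last step left them, time stands still between calls to the robot, and variables do not carry over. Pictures are saved under pics/ and viewed, and the job is handed in when it is done.

Besides the shell and the picture viewer there is one more tool, called after "Request:" by a JSON object that holds its "method" and its "body". arm_command: Moves the arm, as the interface text tells. Its arguments: {"type":"object","properties":{"steps":{"type":"array","items":{"type":"object","properties":{"xyz":{"type":"array","items":{"type":"number"}},"twist":{"type":"array","items":{"type":"number"}},"gripper":{"type":"number"}}}},"grip_force":{"type":"number"}},"required":["steps"]}

```bash
mkdir -p pics
python3 - <<'E'
from station import manip, imaging
import cv2
for n in ["scene","top","wrist"]:
    d=imaging.read_camera(n); cv2.imwrite(f"pics/{n}0.png",d["frame"][:,:,::-1]); print(n,d["K"],d["origin"],d["orientation"],[k for k in d])
print(manip.get_obs())
E
```

```text
scene [[439.84784019   0.         315.30770065]
 [  0.         439.84784019 201.73469294]
 [  0.           0.           1.        ]] [ 1.28169211 -0.39473986  1.07234173] [0.61348032 0.39652182 1.04131669] ['frame', 'K', 'origin', 'orientation']
top [[442.71989881   0.         320.564731  ]
 [  0.         442.71989881 197.64772279]
 [  0.           0.           1.        ]] [ 0.29379342 -0.05348068  1.31041848] [ 0.13494931 -0.1476751  -1.54082331] ['frame', 'K', 'origin', 'orientation']
wrist [[311.5787518    0.         318.92159315]
 [  0.         311.5787518  195.92194582]
 [  0.           0.           1.        ]] [ 0.21291247 -0.5922419   0.38533788] [-0.24092397  0.19533853 -1.33802265] ['frame', 'K', 'origin', 'orientation']
{'clock': 0.15, 'qpos': array([-1.36800410e+00,  4.23681763e-01,  1.63051586e+00,  2.80169026e-05,
        1.08860371e+00, -1.89732387e-02]), 'dq': array([-6.22676627e-05, -2.33655760e-03, -2.50046251e-03,  4.25797866e-04,
        4.16356124e-04,  1.95801260e-03]), 'tau': array([ 1.28323148e-05, -5.44984996e+01, -2.73919630e+01,  6.42756675e-02,
        2.04165996e-02, -8.28187217e-05]), 'eef_pos': array([ 0.13743017, -0.60925097,  0.22206944]), 'tool_rot': array([-3.12110333e+00, -3.47481266e-01,  1.35387286e-04]), 'wrist_force': array([ 0.88848487,  0.02447385, -0.35324714]), 'moment': array([-0.00581239,  0.03567846,  0.0821734 ]), 'gripper_width': 0.08773643709208598}
```

View pics/scene0.png

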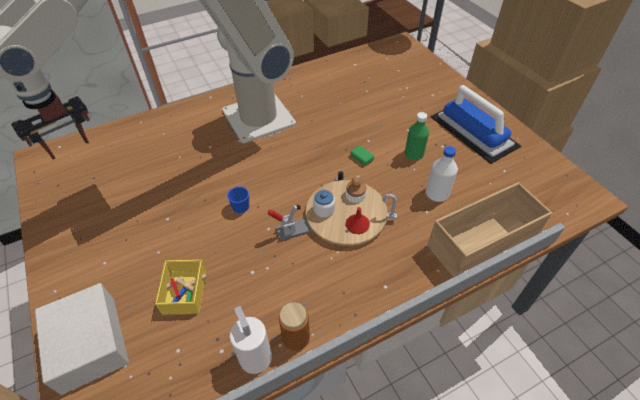

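View pics/top0.png

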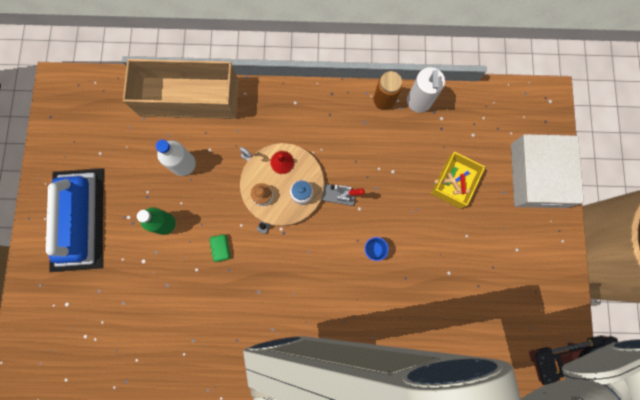

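View pics/wrist0.png

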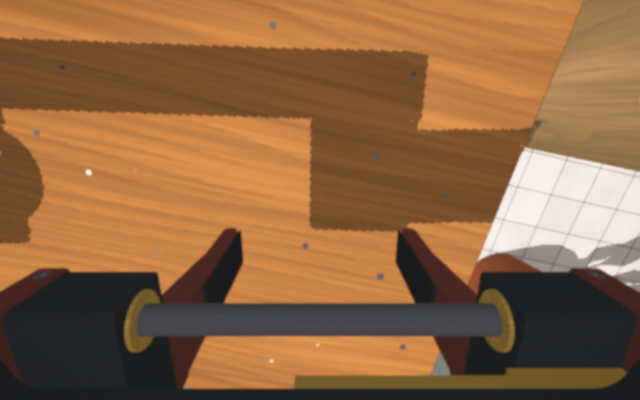

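```bash
cat > h.py <<'E'
import numpy as np, cv2
from scipy.spatial.transform import Rotation as R
from station import manip, imaging
def cam(n,save=None):
    d=imaging.read_camera(n)
    if save: cv2.imwrite(f"pics/{save}.png",d["frame"][:,:,::-1])
    return d
def ray(d,uv):
    p=np.linalg.inv(d["K"])@[uv[0],uv[1],1]; v=R.from_rotvec(d["orientation"]).as_matrix()@[p[0],-p[1],-p[2]]
    return np.array(d["origin"]),v
def onz(d,uv,z):
    o,v=ray(d,uv); return o+v*(z-o[2])/v[2]
def tri(d1,u1,d2,u2):
    o1,v1=ray(d1,u1);o2,v2=ray(d2,u2)
    s=np.linalg.lstsq(np.c_[v1,-v2],o2-o1,rcond=None)[0]
    a=o1+v1*s[0];b=o2+v2*s[1]; return (a+b)/2,np.linalg.norm(a-b)
def proj(d,p):
    q=R.from_rotvec(d["orientation"]).as_matrix().T@(np.array(p)-d["origin"])
    return (d["K"]@[q[0]/-q[2],-q[1]/-q[2],1])[:2]
E
python3 - <<'E'
from h import *
for n,(a,b,c,e) in {"top":(215,120,385,250),"scene":(255,160,415,260)}.items():
    d=cam(n); np.save(n+".npy",d,allow_pickle=True)
    f=d["frame"][b:e,a:c,::-1]; cv2.imwrite(f"pics/{n}_z.png",cv2.resize(f,None,fx=4.5,fy=4.5,interpolation=cv2.INTER_CUBIC))
E
```

```text
(no output)
```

View pics/top_z.png

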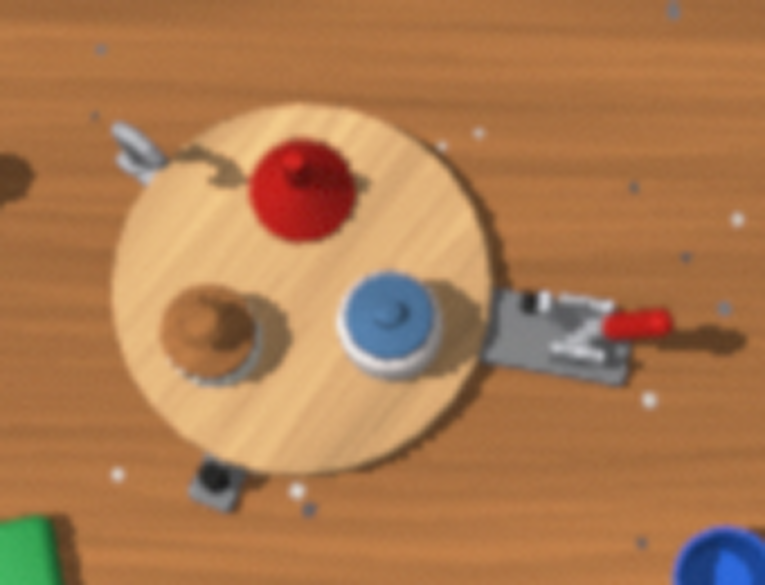

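View pics/scene_z.png

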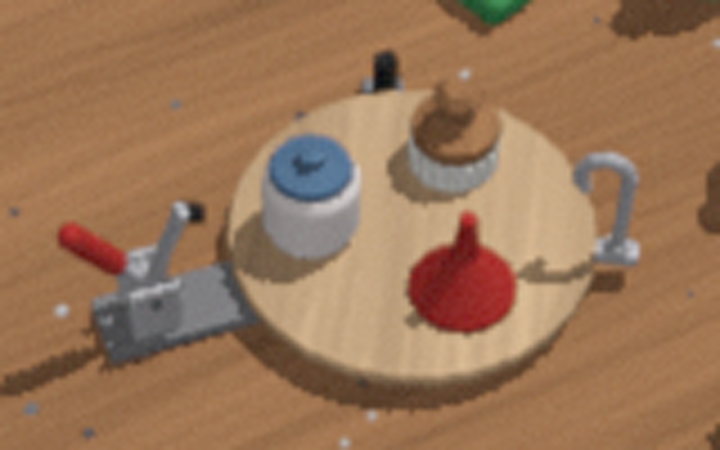

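Run:
```python
from h import *
d=np.load("top.npy",allow_pickle=True).item(); s=np.load("scene.npy",allow_pickle=True).item()
hsv=cv2.cvtColor(d["frame"],cv2.COLOR_RGB2HSV)
print(hsv[150,283],hsv[200,283],hsv[250,300])
m=((hsv[:,:,2]>175)&(hsv[:,:,0]>10)&(hsv[:,:,0]<28)&(hsv[:,:,1]>60)).astype(np.uint8); m[:120]=0;m[250:]=0;m[:,:215]=0;m[:,330:]=0
c=max(cv2.findContours(m,cv2.RETR_EXTERNAL,cv2.CHAIN_APPROX_NONE)[0],key=cv2.contourArea)
h=cv2.convexHull(c)[:,0]
P=np.array([onz(d,p,0.028)[:2] for p in h])
from scipy.optimize import least_squares
r=least_squares(lambda q:np.hypot(P[:,0]-q[0],P[:,1]-q[1])-q[2],[.4,0,.125],loss="soft_l1",f_scale=.002)
print("disc",r.x,np.abs(r.fun).max()); C=r.x[:2]
def polar(p): v=np.array(p[:2])-C; return np.hypot(*v),np.arctan2(v[1],v[0])
b=onz(d,(215+215/4.5,120+477/4.5),0.048); print("bumper",b,polar(b))
def sz(u,v): return (255+u/4.5,160+v/4.5)
def tz(u,v): return (215+u/4.5,120+v/4.5)
print("bumper tri",tri(d,tz(215,477),s,sz(385,58)))
t=tri(d,tz(668,322),s,sz(66,232)); print("tip",t,polar(t[0]))
# hook: top of the curl ~ highest point and shoulder
hk=tri(d,tz(120,130),s,sz(632,175)); print("hook outer",hk,polar(hk[0]))
hk=onz(d,tz(145,170),.03);print(hk,polar(hk))
hk=onz(s,sz(616,247),.03);print("hook foot scene",hk,polar(hk))
hk=onz(s,sz(625,205),.08);print("hook stem scene",hk,polar(hk))
hk=onz(d,tz(122,132),.1);print("hook shoulder top",hk,polar(hk))
for n,u,z in [("funnel",(296,165),.104),("jar",(388,312),.105),("brush",(205,318),.1)]:
    p=onz(d,tz(*u),z);print(n,p,polar(p))
```

```text
[ 11 137 207] [ 17 115 229] [ 13 158 173]
disc [0.56868454 0.07011094 0.13433535] 0.037117631757086655
bumper [0.4376013  0.10235326 0.048     ] (np.float64(0.1349903090641898), np.float64(2.900412152293414))
bumper tri (array([0.43922125, 0.10573042, 0.04398727]), np.float64(0.006140138315011728))
tip (array([ 0.5331227 , -0.17561193,  0.11529299]), np.float64(0.005393523946306589)) (np.float64(0.24828285699316055), np.float64(-1.7145217848240406))
hook outer (array([0.65026909, 0.16795906, 0.0996171 ]), np.float64(0.003836414960677123)) (np.float64(0.12739816382441327), np.float64(0.8757899979332903))
[0.64281635 0.16070218 0.03      ] (np.float64(0.11705680943608911), np.float64(0.884989383950142))
hook foot scene [0.65289266 0.16572896 0.03      ] (np.float64(0.12741197776667448), np.float64(0.8487628463892116))
hook stem scene [0.65695564 0.16314168 0.08      ] (np.float64(0.1282439260500282), np.float64(0.8116446887120194))
hook shoulder top [0.64801506 0.16476636 0.1       ] (np.float64(0.12350294811307774), np.float64(0.8732526554748066))
funnel [0.62845101 0.05423592 0.104     ] (np.float64(0.0618388801336886), np.float64(-0.25962274461958923))
jar [ 0.53602763 -0.00634031  0.105     ] (np.float64(0.0831340315744151), np.float64(-1.9744950301925077))
brush [0.53024502 0.10683755 0.1       ] (np.float64(0.053164275330455465), np.float64(2.3789789193234148))
```

Run:
```python
from h import *
from scipy.optimize import least_squares
d=np.load("top.npy",allow_pickle=True).item(); s=np.load("scene.npy",allow_pickle=True).item()
def sz(u,v): return (255+u/4.5,160+v/4.5)
def tz(u,v): return (215+u/4.5,120+v/4.5)
for cam_,E in ((d,[tz(112,288),tz(492,288),tz(302,103),tz(300,473),tz(190,440),tz(430,425),tz(425,145),tz(190,142)]),(s,[sz(230,225),sz(597,225),sz(400,90),sz(415,370),sz(290,335),sz(540,335),sz(270,150),sz(545,133)])):
    P=np.array([onz(cam_,p,0.028)[:2] for p in E])
    r=least_squares(lambda q:np.hypot(P[:,0]-q[0],P[:,1]-q[1])-q[2],[.4,0,.125],loss="soft_l1",f_scale=.002)
    print("disc",r.x,np.round(r.fun*1000,1))
hsv=cv2.cvtColor(d["frame"],cv2.COLOR_RGB2HSV)
m=((hsv[:,:,2]>195)&(hsv[:,:,0]>12)&(hsv[:,:,0]<28)&(hsv[:,:,1]>60)&(hsv[:,:,1]<135)).astype(np.uint8); m[:120]=0;m[250:]=0;m[:,:215]=0;m[:,330:]=0
m=cv2.morphologyEx(m,cv2.MORPH_OPEN,np.ones((3,3),np.uint8))
c=max(cv2.findContours(m,cv2.RETR_EXTERNAL,cv2.CHAIN_APPROX_NONE)[0],key=cv2.contourArea)
P=np.array([onz(d,p+.0,0.028)[:2] for p in cv2.convexHull(c)[:,0]])
r=least_squares(lambda q:np.hypot(P[:,0]-q[0],P[:,1]-q[1])-q[2],[.4,0,.125],loss="soft_l1",f_scale=.002)
print("disc",r.x,np.abs(r.fun).max()); 
C=np.array(r.x[:2])
def polar(n,p): v=np.array(p[:2])-C; print(n,np.round(p,4),np.hypot(*v),np.arctan2(v[1],v[0]))
polar("bump",onz(d,tz(215,477),0.048));polar("bumps",onz(s,sz(385,58),0.048))
polar("tip",tri(d,tz(668,322),s,sz(66,232))[0]);polar("tiptop",onz(d,tz(668,322),.118))
polar("hook",tri(d,tz(120,130),s,sz(632,175))[0])
polar("hook foot",onz(s,sz(616,247),.028)); polar("stem",onz(s,sz(625,205),.08)); polar("shoulder",onz(d,tz(122,132),.1))
polar("funnel",onz(d,tz(296,165),.104));polar("jar",onz(d,tz(388,312),.105));polar("brush",onz(d,tz(205,318),.1))
```

```text
disc [0.56779569 0.05329438 0.12465976] [ 0.5 -0.2  0.2 -0.7  0.3  0.3  0.2 -0.7]
disc [0.5698753  0.05854757 0.12261312] [ 2.   0.5 -0.6 -1.9  2.4 -0.9 -4.5  1.4]
disc [0.56918791 0.05670745 0.12286448] 0.0018571959717714193
bump [0.4376 0.1024 0.048 ] 0.1392787760231286 2.8076929779552744
bumps [0.4432 0.1068 0.048 ] 0.13556480567379509 2.7629418203643787
tip [ 0.5331 -0.1756  0.1153] 0.23510210036985066 -1.7248067794500161
tiptop [ 0.5317 -0.1779  0.118 ] 0.23756831848679857 -1.729140079066485
hook [0.6503 0.168  0.0996] 0.1376629086191824 0.9409959494120118
hook foot [0.6517 0.1668 0.028 ] 0.13757647864282765 0.9277281604302487
stem [0.657  0.1631 0.08  ] 0.137954404615197 0.8812227988122403
shoulder [0.648  0.1648 0.1   ] 0.133755168037711 0.9405558484400801
funnel [0.6285 0.0542 0.104 ] 0.059314607785147945 -0.0416803430573254
jar [ 0.536  -0.0063  0.105 ] 0.0712363975825768 -2.0549916884100794
brush [0.5302 0.1068 0.1   ] 0.0634789365721056 2.231252807155043
```

```bash
cat > plan.py <<'E'
from h import *
def yawR(yaw): # tool x at yaw, z down
    c,s=np.cos(yaw),np.sin(yaw); return R.from_matrix(np.array([[c,s,0],[s,-c,0],[0,0,-1]]))
def rows(targets,start=None):
    o=manip.get_obs()
    p,r=(o["eef_pos"],R.from_rotvec(o["tool_rot"])) if start is None else (np.array(start[0]),yawR(start[1]))
    for xyz,yaw in targets:
        x=r.inv().apply(np.array(xyz)-p)*1000; t=(r.inv()*yawR(yaw)).as_rotvec()
        print(np.round(x).astype(int).tolist(),np.round(t,2).tolist())
def st():
    o=manip.get_obs(); M=R.from_rotvec(o["tool_rot"]).as_matrix()
    print("t",o["clock"],"p",np.round(o["eef_pos"],4),"yaw",np.arctan2(M[1,0],M[0,0]).round(3),"zax",M[:,2].round(3),"F",o["wrist_force"].round(1),"w",o["gripper_width"].round(4))
E
python3 - <<'E'
from plan import *
d=np.load("top.npy",allow_pickle=True).item()
for n,u,z in [("deterg cap",(163,146),.19),("soft cap",(146,215),.17),("soap",(220,248),.026),("cup",(377,248),.06),("brown",(385,90),.1)]: print(n,onz(d,u,z).round(3))
st()
rows([((0.60,0.13,0.28),0.92)])
E
```

```text
deterg cap [0.625 0.356 0.19 ]
soft cap [0.445 0.391 0.17 ]
soap [0.373 0.225 0.026]
cup [ 0.382 -0.223  0.06 ]
brown [ 0.839 -0.24   0.1  ]Traceback (most recent call last):
  File "<stdin>", line 4, in <module>
  File "plan.py", line 12, in st
    print("t",o["clock"],"p",np.round(o["eef_pos"],4),"yaw",np.arctan2(M[1,0],M[0,0]).round(3),"zax",M[:,2].round(3),"F",o["wrist_force"].round(1),"w",o["gripper_width"].round(4))
                                                                                                                                                       ^^^^^^^^^^^^^^^^^^^^^^^^
AttributeError: 'float' object has no attribute 'round'
```

Request:
{"method": "arm_command", "body": {"steps": [{"xyz": [20, -20, -30], "twist": [0, 0, 0], "gripper": 45}, {"xyz": [48, -48, -60], "twist": [0, 0, 0], "gripper": 45}, {"xyz": [76, -76, -60], "twist": [0, 0, 0], "gripper": 45}, {"xyz": [104, -104, -60], "twist": [0, 0, 0], "gripper": 45}, {"xyz": [132, -132, -60], "twist": [0, 0, 0], "gripper": 45}]}}

```text
clock: 0.67
eef_pos: [0.2376, -0.4509, 0.2834]
tool_rot: [3.121, 0.346, 0.001]
wrist_force: [0.7, 0.0, 0.1]
gripper_width: 0.0583
```

Request:
{"method": "arm_command", "body": {"steps": [{"xyz": [28, -28, 0], "twist": [0, 0, 0], "gripper": 45}, {"xyz": [56, -56, 0], "twist": [0, 0, 0], "gripper": 45}, {"xyz": [84, -84, 0], "twist": [0, 0, 0], "gripper": 45}, {"xyz": [112, -112, 0], "twist": [0, 0, 0], "gripper": 45}, {"xyz": [140, -140, 0], "twist": [0, 0, 0], "gripper": 45}]}}

```text
clock: 1.08
eef_pos: [0.3433, -0.2831, 0.2828]
tool_rot: [3.122, 0.347, 0.001]
wrist_force: [0.4, -0.8, -0.3]
gripper_width: 0.0394
```

Request:
{"method": "arm_command", "body": {"steps": [{"xyz": [28, -28, 0], "twist": [0, 0, 0], "gripper": 45}, {"xyz": [56, -56, 0], "twist": [0, 0, 0], "gripper": 45}, {"xyz": [84, -84, 0], "twist": [0, 0, 0], "gripper": 45}, {"xyz": [112, -112, 0], "twist": [0, 0, 0], "gripper": 45}, {"xyz": [140, -140, 0], "twist": [0, 0, 0], "gripper": 45}]}}

```text
clock: 1.5
eef_pos: [0.4492, -0.1156, 0.2829]
tool_rot: [3.122, 0.348, 0.001]
wrist_force: [1.0, -0.4, 0.3]
gripper_width: 0.039
```

```bash
sed -i 's/o\["gripper_width"\].round(4)/round(o["gripper_width"],4)/' plan.py
python3 - <<'E'
from plan import *
st()
rows([((0.60,0.13,0.28),0.92)])
E
```

```text
t 1.5 p [ 0.4492 -0.1156  0.2829] yaw 0.222 zax [ 0.001 -0.    -1.   ] F [ 1.  -0.4  0.3] w 0.039
[201, -206, 3] [0.0, -0.0, -0.7]
```

Request:
{"method": "arm_command", "body": {"steps": [{"xyz": [28, -28, 0], "twist": [0, 0, -0.12], "gripper": 45}, {"xyz": [56, -56, 0], "twist": [0, 0, -0.24], "gripper": 45}, {"xyz": [84, -84, 0], "twist": [0, 0, -0.36], "gripper": 45}, {"xyz": [112, -112, 0], "twist": [0, 0, -0.48], "gripper": 45}, {"xyz": [140, -140, 0], "twist": [0, 0, -0.6], "gripper": 45}]}}

```text
clock: 1.92
eef_pos: [0.555, 0.0519, 0.2827]
tool_rot: [2.876, 1.264, 0.0]
wrist_force: [0.8, -1.2, 0.6]
gripper_width: 0.0396
```

Run:
```python
from plan import *
st()
rows([((0.60,0.13,0.28),0.92)])
d=cam("wrist","w1")
```

```text
t 1.9167 p [0.555  0.0519 0.2827] yaw 0.828 zax [ 0. -0. -1.] F [ 0.8 -1.2  0.6] w 0.0396
[88, -20, 3] [0.0, -0.0, -0.09]
```

View pics/w1.png

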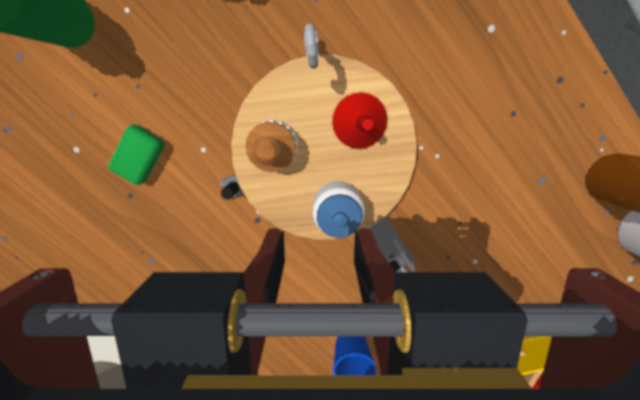

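Run:
```python
from plan import *
from scipy.optimize import least_squares
d=cam("wrist"); f=d["frame"]
z=cv2.resize(f[15:215,210:420,::-1],None,fx=3.8,fy=2.9*1,interpolation=cv2.INTER_CUBIC); 
z=cv2.resize(f[15:215,210:420,::-1],None,fx=3,fy=3,interpolation=cv2.INTER_CUBIC); cv2.imwrite("pics/w1z.png",z)
hsv=cv2.cvtColor(f,cv2.COLOR_RGB2HSV)
m=((hsv[:,:,2]>185)&(hsv[:,:,0]>12)&(hsv[:,:,0]<28)&(hsv[:,:,1]>60)&(hsv[:,:,1]<135)).astype(np.uint8); m[:50]=0;m[230:]=0;m[:,:225]=0;m[:,425:]=0
m=cv2.morphologyEx(m,cv2.MORPH_OPEN,np.ones((5,5),np.uint8))
c=max(cv2.findContours(m,cv2.RETR_EXTERNAL,cv2.CHAIN_APPROX_NONE)[0],key=cv2.contourArea)
P=np.array([onz(d,p,0.028)[:2] for p in cv2.convexHull(c)[:,0]])
r=least_squares(lambda q:np.hypot(P[:,0]-q[0],P[:,1]-q[1])-q[2],[.55,0.05,.125],loss="soft_l1",f_scale=.002)
print(r.x,np.abs(r.fun).max(),len(P))
```

```text
[0.56790615 0.05781283 0.12330803] 0.020765204857266947 46
```

View pics/w1z.png

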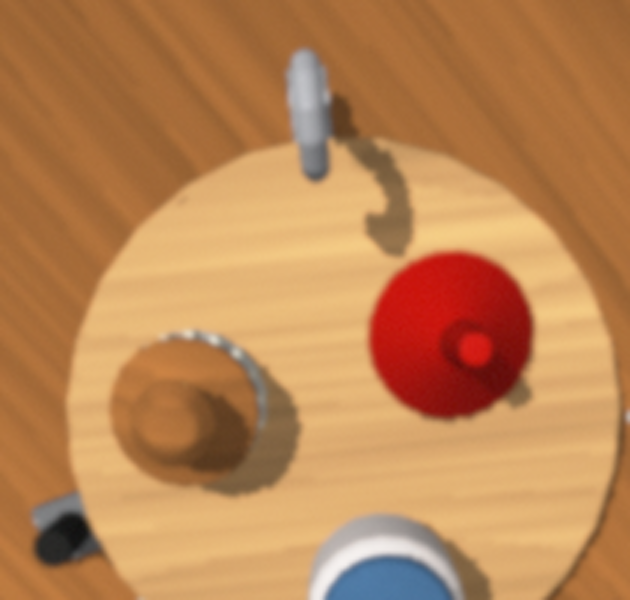

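Run:
```python
from plan import *
C=np.array([.568,.056])
d=cam("wrist")
def w(u,v): return (210+u/3,15+v/3)
t=np.load("top.npy",allow_pickle=True).item(); s=np.load("scene.npy",allow_pickle=True).item()
def polar(n,p): v=np.array(p[:2])-C; print(n,np.round(p,4),np.hypot(*v).round(4),np.arctan2(v[1],v[0]).round(3))
polar("hook shoulder",onz(d,w(305,65),.105)); polar("hook tip",onz(d,w(315,165),.105)); polar("bump",onz(d,w(60,540),.048))
p,e=tri(d,w(305,65),s,(255+628/4.5,160+170/4.5)); polar("tri sh",p); print(p,e)
p,e=tri(d,w(60,540),t,(215+215/4.5,120+477/4.5)); polar("tri bump",p); print(p,e)
a=0.91; S=C+.138*np.array([np.cos(a),np.sin(a)]); print(S)
for h in (.035,.08,.098): print(proj(s,[*S,h]),proj(d,[*S,h]))
rows([((*S,.25),a)])
```

```text
hook shoulder [0.6468 0.1641 0.105 ] 0.1337 0.941
hook tip [0.6284 0.1392 0.105 ] 0.1028 0.943
bump [0.4433 0.1061 0.048 ] 0.1344 2.76
tri sh [0.6479 0.1659 0.1036] 0.1359 0.942
[0.64787888 0.16594697 0.10360895] 0.003730227226408764
tri bump [0.4387 0.1049 0.0362] 0.1382 2.78
[0.43868989 0.10486998 0.03617511] 0.0021672105583946436
[0.65269691 0.16495152]
[391.82512404 213.90696698] [316.10700448  44.60428525]
[393.58877202 204.33245805] [315.71555955  36.78808974]
[394.32113723 200.35658682] [315.52888492  33.06065496]
[149, -5, 32] [-0.0, 0.0, -0.08]
```

Run:
```python
from plan import *
rows([((.650,.167,.25),.935),((.650,.167,.065),.935)])
```

```text
[149, -8, 32] [-0.0, 0.0, -0.11]
[149, -8, 217] [-0.0, 0.0, -0.11]
```

Request:
{"method": "arm_command", "body": {"steps": [{"xyz": [37, -2, 8], "twist": [0, 0, -0.05], "gripper": 45}, {"xyz": [75, -4, 16], "twist": [0, 0, -0.11], "gripper": 45}, {"xyz": [112, -6, 24], "twist": [0, 0, -0.11], "gripper": 45}, {"xyz": [149, -8, 32], "twist": [0, 0, -0.11], "gripper": 45}, {"xyz": [149, -8, 32], "twist": [0, 0, -0.11], "gripper": 45}]}}

```text
clock: 2.48
eef_pos: [0.6518, 0.1672, 0.2483]
tool_rot: [-2.806, -1.411, 0.001]
wrist_force: [-1.0, -0.1, -0.9]
gripper_width: 0.0391
```

Request:
{"method": "arm_command", "body": {"steps": [{"xyz": [0, 0, 35], "twist": [0, 0, 0], "gripper": 45}, {"xyz": [0, 0, 70], "twist": [0, 0, 0], "gripper": 45}, {"xyz": [0, 0, 95], "twist": [0, 0, 0], "gripper": 45}, {"xyz": [0, 0, 110], "twist": [0, 0, 0], "gripper": 45}, {"xyz": [0, 0, 110], "twist": [0, 0, 0], "gripper": 45}]}}

```text
clock: 2.9
eef_pos: [0.6467, 0.1621, 0.1367]
tool_rot: [-2.807, -1.407, 0.012]
wrist_force: [-1.0, 0.9, -1.1]
gripper_width: 0.0393
```

Run:
```python
from plan import *
st()
d=cam("scene"); f=d["frame"][110:260,255:455,::-1]; a=cv2.resize(f,None,fx=3,fy=3,interpolation=cv2.INTER_CUBIC)
d=cam("wrist"); b=cv2.resize(d["frame"][:,:,::-1],None,fx=.9,fy=.9)
cv2.imwrite("pics/s2.png",a);cv2.imwrite("pics/w2.png",b)
rows([((.650,.167,.25),.935),((.650,.167,.065),.935)])
```

```text
t 2.9 p [0.6467 0.1621 0.1367] yaw 0.929 zax [-0.007 -0.002 -1.   ] F [-1.   0.9 -1.1] w 0.0393
[3, -2, -109] [-0.0, 0.0, -0.01]
[3, -2, 76] [-0.0, 0.0, -0.01]
```

View pics/s2.png

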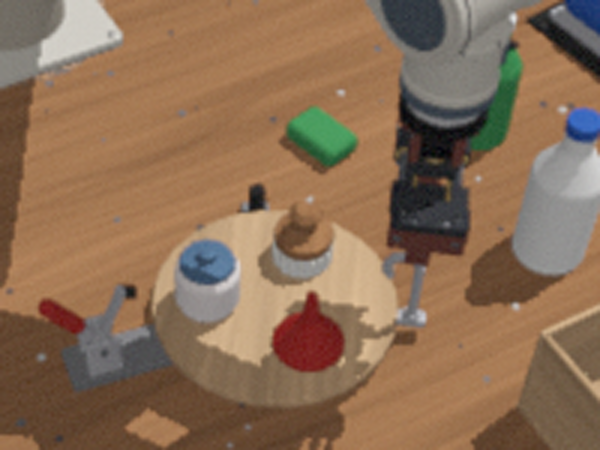

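View pics/w2.png

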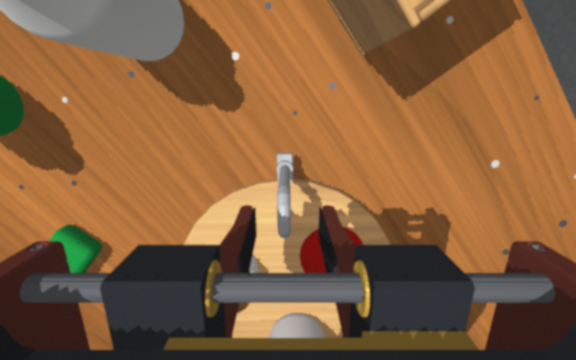

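Run:
```python
from plan import *
d=cam("wrist"); C=np.array([.568,.056])
for u,v,z in [(285,172,.105),(285,230,.105),(285,163,.03)]:
    p=onz(d,(u/.9,v/.9),z); q=p[:2]-C; print(p,np.hypot(*q),np.arctan2(q[1],q[0]))
print(proj(d,[.65,.167,.08])*.9,proj(d,[.65,.167,.03])*.9)
```

```text
[0.66119467 0.18202241 0.105     ] 0.15673829811671822 0.9340434973750081
[0.63289024 0.14417101 0.105     ] 0.10947543511192813 0.93634223148126
[0.65377046 0.17315238 0.03      ] 0.1451938419870426 0.9388322270161538
[285.28790654 185.45434026] [285.65658465 169.90158656]
```

Request:
{"method": "arm_command", "body": {"steps": [{"xyz": [2, -2, 25], "twist": [0, 0, 0], "gripper": 45}, {"xyz": [3, -2, 50], "twist": [0, 0, 0], "gripper": 45}, {"xyz": [3, -2, 70], "twist": [0, 0, 0], "gripper": 45}, {"xyz": [3, -2, 71], "twist": [0, 0, 0], "gripper": 20}, {"xyz": [3, -2, 71], "twist": [0, 0, 0], "gripper": 20}]}}

```text
clock: 3.47
eef_pos: [0.6503, 0.1678, 0.0704]
tool_rot: [2.807, 1.411, 0.0]
wrist_force: [0.2, -0.5, 0.1]
gripper_width: 0.0297
```

Request:
{"method": "arm_command", "body": {"steps": [{"xyz": [0, 0, 0], "twist": [0, 0, 0], "gripper": 20}, {"xyz": [0, 0, 0], "twist": [0, 0, 0], "gripper": 20}, {"xyz": [0, 0, 0], "twist": [0, 0, 0], "gripper": 20}]}}

```text
clock: 3.72
eef_pos: [0.6513, 0.1683, 0.0717]
tool_rot: [2.806, 1.411, 0.005]
wrist_force: [0.7, -0.2, 0.0]
gripper_width: 0.0179
```

Run:
```python
from plan import *
st()
d=cam("scene"); f=d["frame"][110:260,255:455,::-1]; a=cv2.resize(f,None,fx=3,fy=3,interpolation=cv2.INTER_CUBIC)
cv2.imwrite("pics/s3.png",a)
C=np.array([.568,.056])
def P(a): return ((*(C+.138*np.array([np.cos(a),np.sin(a)])),.066),a)
for k in range(4): rows([P(.935+.1*k*5+.1*j) for j in range(1,6)],start=P(.935+.5*k)); print()
```

```text
t 3.7167 p [0.6513 0.1683 0.0717] yaw 0.932 zax [ 0.003  0.001 -1.   ] F [ 0.7 -0.2  0. ] w 0.0179
[-1, -14, 0] [0.0, 0.0, -0.1]
[-3, -27, 0] [0.0, 0.0, -0.2]
[-6, -41, 0] [0.0, 0.0, -0.3]
[-11, -54, 0] [0.0, 0.0, -0.4]
[-17, -66, 0] [0.0, 0.0, -0.5]

[-1, -14, 0] [0.0, 0.0, -0.1]
[-3, -27, 0] [0.0, 0.0, -0.2]
[-6, -41, 0] [0.0, 0.0, -0.3]
[-11, -54, 0] [0.0, 0.0, -0.4]
[-17, -66, 0] [0.0, 0.0, -0.5]

[-1, -14, 0] [0.0, 0.0, -0.1]
[-3, -27, 0] [0.0, 0.0, -0.2]
[-6, -41, 0] [0.0, 0.0, -0.3]
[-11, -54, 0] [0.0, 0.0, -0.4]
[-17, -66, 0] [0.0, 0.0, -0.5]

[-1, -14, 0] [0.0, 0.0, -0.1]
[-3, -27, 0] [0.0, 0.0, -0.2]
[-6, -41, 0] [0.0, 0.0, -0.3]
[-11, -54, 0] [0.0, 0.0, -0.4]
[-17, -66, 0] [0.0, 0.0, -0.5]
```

View pics/s3.png

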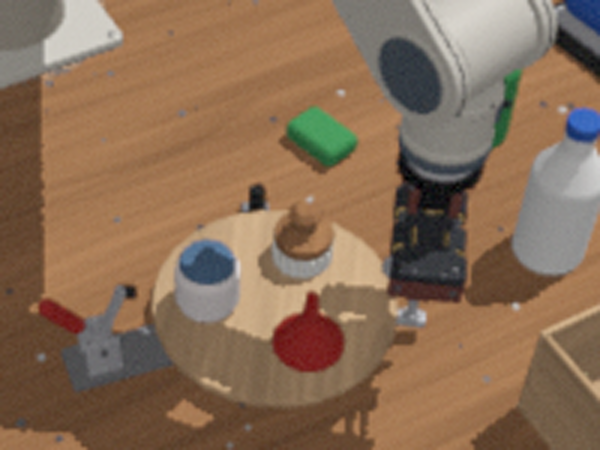

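Request:
{"method": "arm_command", "body": {"steps": [{"xyz": [0, -5, 0], "twist": [0, 0, -0.03], "gripper": 20}, {"xyz": [-1, -10, 0], "twist": [0, 0, -0.07], "gripper": 20}, {"xyz": [-2, -17, 0], "twist": [0, 0, -0.12], "gripper": 20}, {"xyz": [-3, -24, 0], "twist": [0, 0, -0.17], "gripper": 20}, {"xyz": [-4, -30, 0], "twist": [0, 0, -0.22], "gripper": 20}]}}

```text
clock: 4.18
eef_pos: [0.6234, 0.1831, 0.0702]
tool_rot: [2.631, 1.716, 0.001]
wrist_force: [0.0, 0.0, -0.6]
gripper_width: 0.0172
```

Request:
{"method": "arm_command", "body": {"steps": [{"xyz": [0, -7, 0], "twist": [0, 0, -0.05], "gripper": 20}, {"xyz": [-1, -14, 0], "twist": [0, 0, -0.1], "gripper": 20}, {"xyz": [-2, -21, 0], "twist": [0, 0, -0.15], "gripper": 20}, {"xyz": [-3, -27, 0], "twist": [0, 0, -0.2], "gripper": 20}, {"xyz": [-4, -34, 0], "twist": [0, 0, -0.25], "gripper": 20}]}}

```text
clock: 4.6
eef_pos: [0.5909, 0.1932, 0.0702]
tool_rot: [2.396, 2.031, 0.001]
wrist_force: [1.3, -0.5, -0.3]
gripper_width: 0.0175
```

```bash
cat > pol.py <<'E'
from plan import *
st(); C=np.array([.568,.056]); q=manip.get_obs()["eef_pos"][:2]-C; print("r,ang",np.hypot(*q),np.arctan2(q[1],q[0]))
E
python3 pol.py
python3 - <<'E'
from plan import *
d=cam("scene"); f=d["frame"][110:260,255:455,::-1]; a=cv2.resize(f,None,fx=3,fy=3,interpolation=cv2.INTER_CUBIC)
cv2.imwrite("pics/s4.png",a)
E
```

```text
t 4.6 p [0.5909 0.1932 0.0702] yaw 1.406 zax [ 0.001  0.    -1.   ] F [ 1.3 -0.5 -0.3] w 0.0175
r,ang 0.13909291627410303 1.4055300052765443
```

View pics/s4.png

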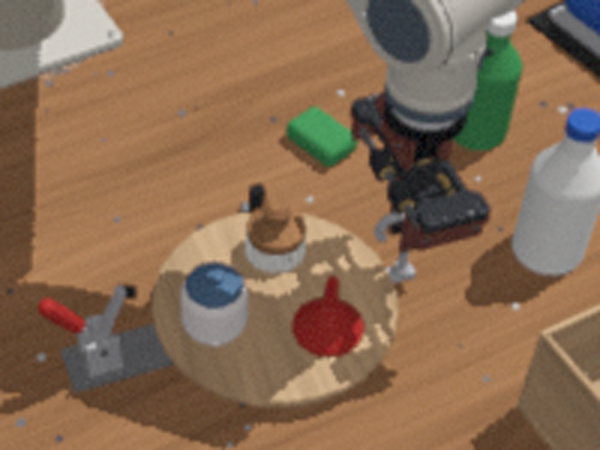

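Request:
{"method": "arm_command", "body": {"steps": [{"xyz": [0, -7, 0], "twist": [0, 0, -0.05], "gripper": 20}, {"xyz": [-1, -14, 0], "twist": [0, 0, -0.1], "gripper": 20}, {"xyz": [-2, -21, 0], "twist": [0, 0, -0.15], "gripper": 20}, {"xyz": [-3, -27, 0], "twist": [0, 0, -0.2], "gripper": 20}, {"xyz": [-4, -34, 0], "twist": [0, 0, -0.25], "gripper": 20}]}}

```text
clock: 5.07
eef_pos: [0.5571, 0.1949, 0.0702]
tool_rot: [2.126, 2.312, 0.002]
wrist_force: [1.0, 0.2, 0.1]
gripper_width: 0.0175
```

Request:
{"method": "arm_command", "body": {"steps": [{"xyz": [0, -7, 0], "twist": [0, 0, -0.05], "gripper": 20}, {"xyz": [-1, -14, 0], "twist": [0, 0, -0.1], "gripper": 20}, {"xyz": [-2, -21, 0], "twist": [0, 0, -0.15], "gripper": 20}, {"xyz": [-3, -27, 0], "twist": [0, 0, -0.2], "gripper": 20}, {"xyz": [-4, -34, 0], "twist": [0, 0, -0.25], "gripper": 20}]}}

```text
clock: 5.48
eef_pos: [0.5235, 0.1882, 0.0702]
tool_rot: [1.821, 2.559, 0.002]
wrist_force: [-0.1, 0.3, 0.3]
gripper_width: 0.0178
```

Request:
{"method": "arm_command", "body": {"steps": [{"xyz": [0, -7, 0], "twist": [0, 0, -0.05], "gripper": 20}, {"xyz": [-1, -14, 0], "twist": [0, 0, -0.1], "gripper": 20}, {"xyz": [-2, -21, 0], "twist": [0, 0, -0.15], "gripper": 20}, {"xyz": [-3, -27, 0], "twist": [0, 0, -0.2], "gripper": 20}, {"xyz": [-4, -34, 0], "twist": [0, 0, -0.25], "gripper": 20}]}}

```text
clock: 5.9
eef_pos: [0.4928, 0.1733, 0.0702]
tool_rot: [1.488, 2.766, 0.002]
wrist_force: [1.3, 0.6, 0.5]
gripper_width: 0.0176
```

```bash
python3 pol.py
```

```text
t 5.9 p [0.4928 0.1733 0.0702] yaw 2.154 zax [ 0.002  0.001 -1.   ] F [1.3 0.6 0.5] w 0.0176
r,ang 0.1393752171938386 2.1407064224661374
```

Request:
{"method": "arm_command", "body": {"steps": [{"xyz": [0, -7, 0], "twist": [0, 0, -0.05], "gripper": 20}, {"xyz": [-1, -14, 0], "twist": [0, 0, -0.1], "gripper": 20}, {"xyz": [-2, -21, 0], "twist": [0, 0, -0.15], "gripper": 20}, {"xyz": [-3, -27, 0], "twist": [0, 0, -0.2], "gripper": 20}, {"xyz": [-4, -34, 0], "twist": [0, 0, -0.25], "gripper": 20}]}}

```text
clock: 6.32
eef_pos: [0.4667, 0.1513, 0.0702]
tool_rot: [1.132, 2.929, 0.002]
wrist_force: [0.6, 0.7, 0.4]
gripper_width: 0.0174
```

Request:
{"method": "arm_command", "body": {"steps": [{"xyz": [0, -6, 0], "twist": [0, 0, -0.04], "gripper": 20}, {"xyz": [-1, -11, 0], "twist": [0, 0, -0.08], "gripper": 20}, {"xyz": [-1, -16, 0], "twist": [0, 0, -0.12], "gripper": 20}, {"xyz": [-2, -20, 0], "twist": [0, 0, -0.15], "gripper": 20}, {"xyz": [-3, -24, 0], "twist": [0, 0, -0.18], "gripper": 20}]}}

```text
clock: 6.73
eef_pos: [0.4523, 0.1315, 0.0701]
tool_rot: [0.865, 3.019, 0.001]
wrist_force: [0.0, 0.7, 0.2]
gripper_width: 0.0177
```

```bash
python3 pol.py
python3 - <<'E'
from plan import *
d=cam("scene"); f=d["frame"][110:260,255:455,::-1]; a=cv2.resize(f,None,fx=3,fy=3,interpolation=cv2.INTER_CUBIC)
cv2.imwrite("pics/s5.png",a)
E
```

```text
t 6.7333 p [0.4523 0.1315 0.0701] yaw 2.583 zax [ 0.001  0.    -1.   ] F [0.  0.7 0.2] w 0.0177
r,ang 0.13815111613268735 2.563410244072635
```

View pics/s5.png

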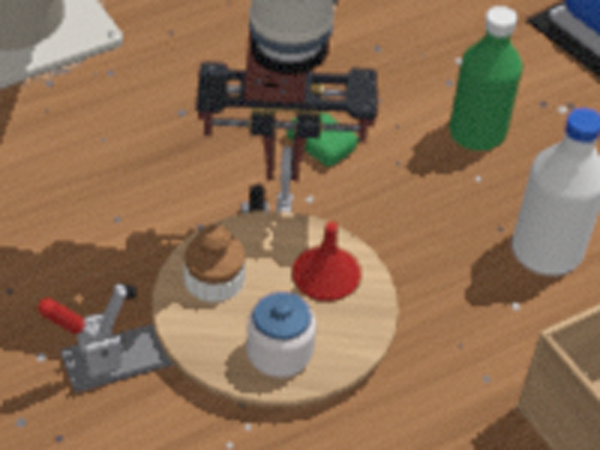

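Request:
{"method": "arm_command", "body": {"steps": [{"xyz": [0, -3, 0], "twist": [0, 0, -0.02], "gripper": 20}, {"xyz": [0, -6, 0], "twist": [0, 0, -0.04], "gripper": 20}, {"xyz": [0, -9, 0], "twist": [0, 0, -0.06], "gripper": 20}, {"xyz": [-1, -12, 0], "twist": [0, 0, -0.08], "gripper": 20}, {"xyz": [-1, -15, 0], "twist": [0, 0, -0.1], "gripper": 20}]}}

```text
clock: 7.2
eef_pos: [0.4466, 0.1198, 0.0699]
tool_rot: [0.716, 3.056, 0.006]
wrist_force: [4.9, 29.3, -15.0]
gripper_width: 0.018
```

Request:
{"method": "arm_command", "body": {"steps": [{"xyz": [0, -2, 0], "twist": [0, 0, 0], "gripper": 20}, {"xyz": [0, -4, 0], "twist": [0, 0, 0], "gripper": 20}]}}

```text
clock: 7.37
eef_pos: [0.4466, 0.1195, 0.0699]
tool_rot: [0.719, 3.053, 0.015]
wrist_force: [5.4, 54.5, -22.2]
gripper_width: 0.0181
```

```bash
python3 pol.py
```

```text
t 7.3667 p [0.4466 0.1195 0.0699] yaw 2.679 zax [ 0.007  0.008 -1.   ] F [  5.4  54.5 -22.2] w 0.0181
r,ang 0.1369879035977435 2.659980089860253
```

Request:
{"method": "arm_command", "body": {"steps": [{"xyz": [0, 2, 0], "twist": [0, 0, 0], "gripper": 20}, {"xyz": [0, 4, 0], "twist": [0, 0, 0], "gripper": 30}, {"xyz": [0, 4, 0], "twist": [0, 0, 0], "gripper": 45}, {"xyz": [0, 4, 0], "twist": [0, 0, 0], "gripper": 45}, {"xyz": [0, 4, 0], "twist": [0, 0, 0], "gripper": 45}]}}

```text
clock: 7.78
eef_pos: [0.4447, 0.1178, 0.0696]
tool_rot: [-0.716, -3.059, 0.001]
wrist_force: [0.6, -0.6, -0.7]
gripper_width: 0.0385
```

```bash
python3 pol.py
python3 - <<'E'
from plan import *
d=cam("wrist"); cv2.imwrite("pics/w6.png",d["frame"][:,:,::-1])
E
```

```text
t 7.7833 p [0.4447 0.1178 0.0696] yaw 2.682 zax [-0.001 -0.    -1.   ] F [ 0.6 -0.6 -0.7] w 0.0385
r,ang 0.1379188659350198 2.677200029633642
```

View pics/w6.png

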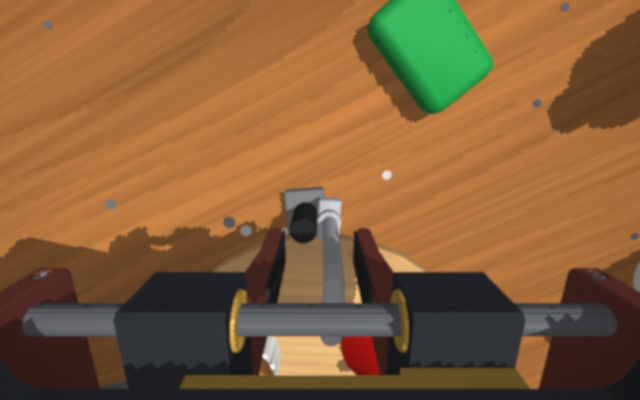

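Request:
{"method": "arm_command", "body": {"steps": [{"xyz": [0, 3, -15], "twist": [0, 0, 0], "gripper": 45}, {"xyz": [0, 3, -45], "twist": [0, 0, 0], "gripper": 45}, {"xyz": [0, 3, -80], "twist": [0, 0, 0], "gripper": 45}, {"xyz": [0, 3, -120], "twist": [0, 0, 0], "gripper": 45}, {"xyz": [0, 3, -150], "twist": [0, 0, 0], "gripper": 45}]}}

```text
clock: 8.25
eef_pos: [0.4465, 0.1205, 0.2223]
tool_rot: [0.716, 3.058, 0.001]
wrist_force: [1.1, 0.5, -0.4]
gripper_width: 0.0395
```

```bash
python3 pol.py
python3 - <<'E'
from plan import *
C=np.array([.568,.056]); n=np.array([np.cos(-1.725),np.sin(-1.725)])
A=C+.29*n; print(A)
rows([((*A,.22),1.416)])
d=cam("scene"); f=d["frame"][110:260,225:425,::-1]; a=cv2.resize(f,None,fx=3,fy=3,interpolation=cv2.INTER_CUBIC)
cv2.imwrite("pics/s7.png",a)
E
```

```text
t 8.25 p [0.4465 0.1205 0.2223] yaw 2.681 zax [ 0.001  0.    -1.   ] F [ 1.1  0.5 -0.4] w 0.0395
r,ang 0.13752549752498294 2.653821709660407
[ 0.52345795 -0.2305589 ]
[-225, -280, 2] [0.0, 0.0, 1.27]
```

View pics/s7.png

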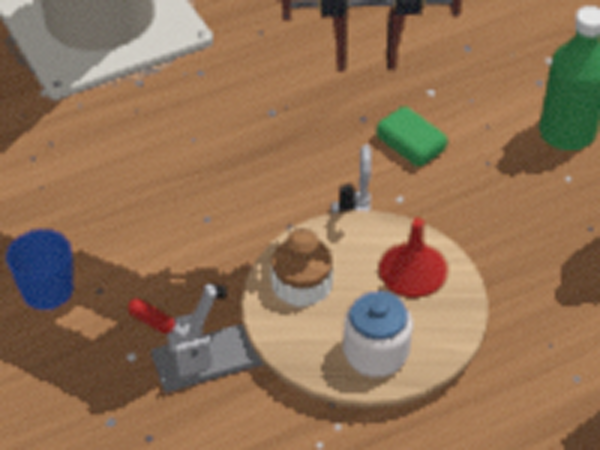

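Request:
{"method": "arm_command", "body": {"steps": [{"xyz": [-20, -26, 0], "twist": [0, 0, 0.12], "gripper": 0}, {"xyz": [-43, -54, 0], "twist": [0, 0, 0.24], "gripper": 0}, {"xyz": [-66, -82, 0], "twist": [0, 0, 0.36], "gripper": 0}, {"xyz": [-89, -110, 0], "twist": [0, 0, 0.48], "gripper": 0}, {"xyz": [-112, -140, 0], "twist": [0, 0, 0.6], "gripper": 0}]}}

```text
clock: 8.72
eef_pos: [0.4845, -0.0561, 0.2196]
tool_rot: [1.596, 2.706, 0.0]
wrist_force: [-0.1, 0.2, 0.3]
gripper_width: 0.0096
```

Run:
```python
from plan import *
st()
rows([((.5235,-.2305,.22),1.416)])
```

```text
t 8.7167 p [ 0.4845 -0.0561  0.2196] yaw 2.076 zax [ 0.  0. -1.] F [-0.1  0.2  0.3] w 0.0096
[-171, -50, 0] [0.0, 0.0, 0.66]
```

Request:
{"method": "arm_command", "body": {"steps": [{"xyz": [-34, -10, 0], "twist": [0, 0, 0.12], "gripper": 0}, {"xyz": [-68, -20, 0], "twist": [0, 0, 0.24], "gripper": 0}, {"xyz": [-102, -30, 0], "twist": [0, 0, 0.36], "gripper": 0}, {"xyz": [-137, -40, 0], "twist": [0, 0, 0.48], "gripper": 0}, {"xyz": [-171, -50, 0], "twist": [0, 0, 0.6], "gripper": 0}]}}

```text
clock: 9.13
eef_pos: [0.5242, -0.2302, 0.2193]
tool_rot: [-2.325, -2.112, 0.0]
wrist_force: [1.0, 0.6, 0.1]
gripper_width: 0.0001
```

Request:
{"method": "arm_command", "body": {"steps": [{"xyz": [0, 0, 0], "twist": [0, 0, 0.06], "gripper": 0}, {"xyz": [0, 0, 0], "twist": [0, 0, 0.06], "gripper": 0}]}}

```text
clock: 9.3
eef_pos: [0.5242, -0.23, 0.219]
tool_rot: [-2.386, -2.043, 0.0]
wrist_force: [0.2, 0.8, -0.5]
gripper_width: 0.0008
```

```bash
python3 pol.py
python3 - <<'E'
from plan import *
d=cam("wrist"); cv2.imwrite("pics/w8.png",d["frame"][:,:,::-1]); np.save("w8.npy",d,allow_pickle=True)
C=np.array([.568,.056]); n=np.array([np.cos(-1.725),np.sin(-1.725)])
for r,z in ((.235,.118),(.185,.045)): print(proj(d,[*(C+r*n),z]))
d=cam("scene"); f=d["frame"][110:260,225:425,::-1]; a=cv2.resize(f,None,fx=3,fy=3,interpolation=cv2.INTER_CUBIC)
cv2.imwrite("pics/s8.png",a)
E
```

```text
t 9.3 p [ 0.5242 -0.23    0.219 ] yaw 1.416 zax [-0.001  0.    -1.   ] F [ 0.2  0.8 -0.5] w 0.0008
r,ang 0.289338427154437 -1.7227568967519047
[318.83274651 133.35504906]
[318.98216515  76.82752552]
```

View pics/w8.png

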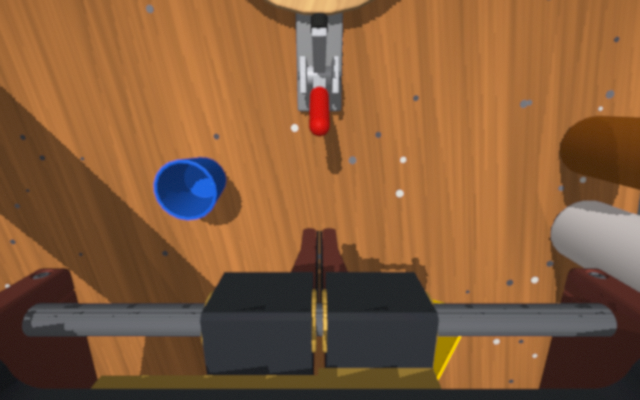

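View pics/s8.png

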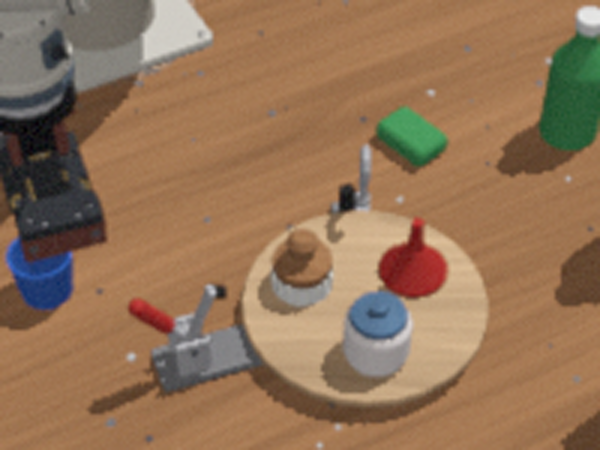

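Request:
{"method": "arm_command", "body": {"steps": [{"xyz": [0, 0, 35], "twist": [0, 0, 0], "gripper": 0}, {"xyz": [0, 0, 70], "twist": [0, 0, 0], "gripper": 0}, {"xyz": [0, 0, 105], "twist": [0, 0, 0], "gripper": 0}, {"xyz": [0, 0, 129], "twist": [0, 0, 0], "gripper": 0}, {"xyz": [10, 0, 129], "twist": [0, 0, 0], "gripper": 0}]}}

```text
clock: 9.82
eef_pos: [0.5225, -0.2162, 0.0862]
tool_rot: [-2.373, -2.048, 0.006]
wrist_force: [-0.3, 0.5, -0.1]
gripper_width: 0.0006
```

Request:
{"method": "arm_command", "body": {"steps": [{"xyz": [10, 0, 0], "twist": [0, 0, 0], "gripper": 0}, {"xyz": [18, 0, 0], "twist": [0, 0, 0], "gripper": 0}, {"xyz": [26, 0, 0], "twist": [0, 0, 0], "gripper": 0}, {"xyz": [34, 0, 0], "twist": [0, 0, 0], "gripper": 0}, {"xyz": [42, 0, 0], "twist": [0, 0, 0], "gripper": 0}]}}

```text
clock: 10.23
eef_pos: [0.5336, -0.1759, 0.0923]
tool_rot: [2.378, 2.049, 0.002]
wrist_force: [-0.2, -1.9, -1.1]
gripper_width: 0.0005
```

```bash
python3 pol.py
python3 - <<'E'
from plan import *
d=cam("scene"); f=d["frame"][110:260,225:425,::-1]; a=cv2.resize(f,None,fx=3,fy=3,interpolation=cv2.INTER_CUBIC)
cv2.imwrite("pics/s9.png",a)
E
```

```text
t 10.2333 p [ 0.5336 -0.1759  0.0923] yaw 1.423 zax [ 0.003 -0.001 -1.   ] F [-0.2 -1.9 -1.1] w 0.0005
r,ang 0.23448224071912582 -1.7182437992024928
```

View pics/s9.png

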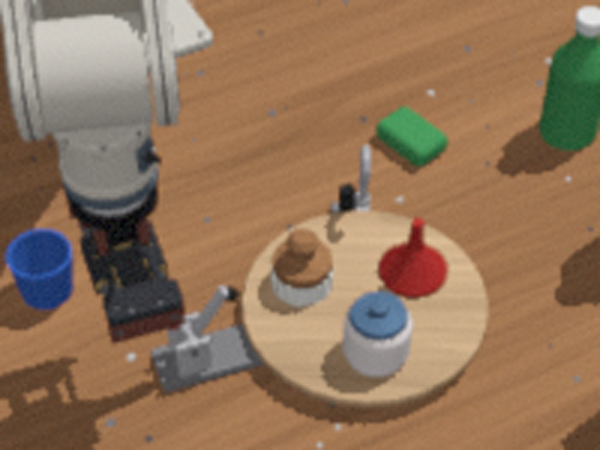

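Lever is moving (nose dropping). Continue inward.

Request:
{"method": "arm_command", "body": {"steps": [{"xyz": [7, 0, 0], "twist": [0, 0, 0], "gripper": 0}, {"xyz": [14, 0, 0], "twist": [0, 0, 0], "gripper": 0}, {"xyz": [21, 0, 0], "twist": [0, 0, 0], "gripper": 0}, {"xyz": [28, 0, 0], "twist": [0, 0, 0], "gripper": 0}, {"xyz": [35, 0, 0], "twist": [0, 0, 0], "gripper": 0}]}}

```text
clock: 10.7
eef_pos: [0.5375, -0.1411, 0.0905]
tool_rot: [-2.38, -2.049, 0.0]
wrist_force: [0.3, -0.5, 0.3]
gripper_width: 0.0009
```

Request:
{"method": "arm_command", "body": {"steps": [{"xyz": [6, 0, 0], "twist": [0, 0, 0], "gripper": 0}, {"xyz": [12, 0, 0], "twist": [0, 0, 0], "gripper": 0}, {"xyz": [12, 0, 0], "twist": [0, 0, 0], "gripper": 0}, {"xyz": [12, 0, 0], "twist": [0, 0, 0], "gripper": 0}]}}

```text
clock: 11.03
eef_pos: [0.5393, -0.1296, 0.0906]
tool_rot: [-2.38, -2.051, 0.0]
wrist_force: [0.6, -1.1, -0.6]
gripper_width: 0.0001
```

```bash
python3 pol.py
python3 - <<'E'
from plan import *
d=cam("scene"); f=d["frame"][110:260,225:425,::-1]; a=cv2.resize(f,None,fx=3,fy=3,interpolation=cv2.INTER_CUBIC)
cv2.imwrite("pics/s10.png",a)
E
```

```text
t 11.0333 p [ 0.5393 -0.1296  0.0906] yaw 1.423 zax [-0.  0. -1.] F [ 0.6 -1.1 -0.6] w 0.0001
r,ang 0.18783954480948892 -1.723971825330095
```

View pics/s10.png

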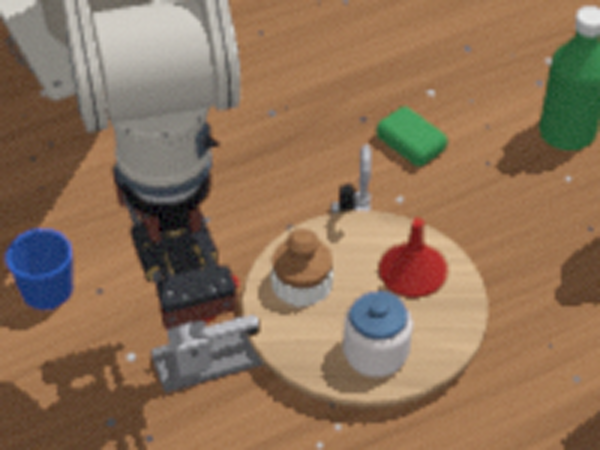

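Nose is down on the rim. Retreat outwards and up, then check.

Request:
{"method": "arm_command", "body": {"steps": [{"xyz": [-20, 0, 0], "twist": [0, 0, 0], "gripper": 0}, {"xyz": [-50, 0, 0], "twist": [0, 0, 0], "gripper": 0}, {"xyz": [-80, 0, 0], "twist": [0, 0, 0], "gripper": 0}, {"xyz": [-100, 0, -30], "twist": [0, 0, 0], "gripper": 0}, {"xyz": [-110, 0, -65], "twist": [0, 0, 0], "gripper": 0}]}}

```text
clock: 11.5
eef_pos: [0.5206, -0.2407, 0.154]
tool_rot: [-2.379, -2.044, 0.004]
wrist_force: [-0.0, -0.9, 0.4]
gripper_width: 0.0004
```

Request:
{"method": "arm_command", "body": {"steps": [{"xyz": [-20, 0, -35], "twist": [0, 0, 0], "gripper": 0}, {"xyz": [-40, 0, -70], "twist": [0, 0, 0], "gripper": 0}, {"xyz": [-40, 0, -70], "twist": [0, 0, 0], "gripper": 0}, {"xyz": [-40, 0, -70], "twist": [0, 0, 0], "gripper": 0}, {"xyz": [-40, 0, -70], "twist": [0, 0, 0], "gripper": 0}]}}

```text
clock: 11.92
eef_pos: [0.5164, -0.2783, 0.225]
tool_rot: [-2.381, -2.048, 0.0]
wrist_force: [-0.4, -0.2, -1.1]
gripper_width: 0.0003
```

```bash
python3 pol.py
python3 - <<'E'
from plan import *
s=cam("scene"); f=s["frame"][110:260,225:425,::-1]; a=cv2.resize(f,None,fx=3,fy=3,interpolation=cv2.INTER_CUBIC)
cv2.imwrite("pics/s11.png",a)
d=cam("top"); f=d["frame"][120:265,195:400,::-1]; cv2.imwrite("pics/t11.png",cv2.resize(f,None,fx=3.5,fy=3.5,interpolation=cv2.INTER_CUBIC))
C=np.array([.568,.056]); n=np.array([np.cos(-1.725),np.sin(-1.725)])
p=[*(C+.135*n),.118]; print("locked tip expected",(proj(s,p)-[225,110])*3,(proj(d,p)-[195,120])*3.5)
for a in (2.6,2.665): 
    p=[*(C+.138*np.array([np.cos(a),np.sin(a)])),.098]; print(a,(proj(s,p)-[225,110])*3,(proj(d,p)-[195,120])*3.5)
E
```

```text
t 11.9167 p [ 0.5164 -0.2783  0.225 ] yaw 1.421 zax [-0.001  0.001 -1.   ] F [-0.4 -0.2 -1.1] w 0.0003
r,ang 0.33822618376822483 -1.724073854076938
locked tip expected [232.36770301 275.06605187] [462.03989869 227.74331481]
2.6 [367.95859382 152.74254359] [198.96110279 347.44011599]
2.665 [359.33002662 152.66191129] [208.63095059 353.20866709]
```

View pics/s11.png

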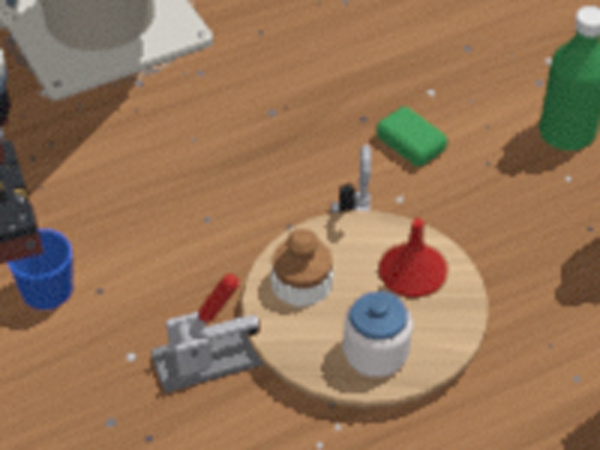

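View pics/t11.png

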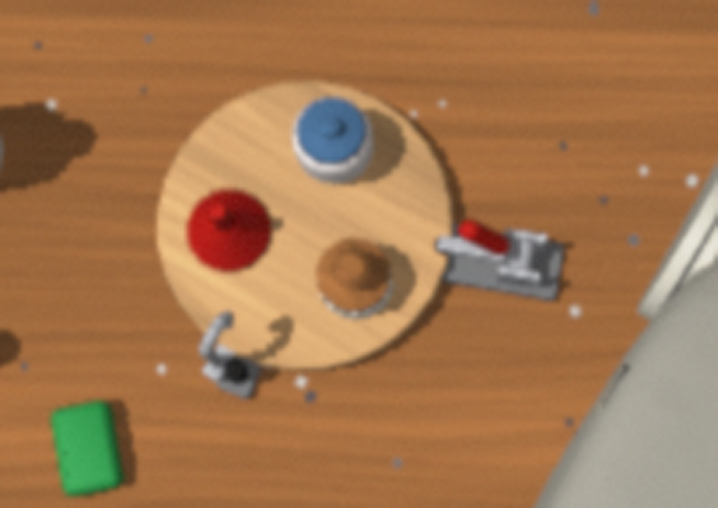

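```bash
python3 -c "
from station import workorder
print(workorder.close_job())"
```

```text
the job is handed in; nothing more can be done
None
```

The caddy is secured and the job is handed in, at about 12 s on the robot's clock. The hand-in gave no verdict, so these results rest on my own checks.

- **Turntable:** I placed the slightly open fingers either side of the hook's stem and pushed it round anticlockwise by about 1.7 rad. It came up against the rubber stop, where the wrist force rose to about 55 N (limit 120 N). I then backed off and lifted clear.
- **Lock lever:** With the fingers closed, I pushed the lever inwards past its centre and it snapped over.

**Last checks:**
- **Lever:** In the scene picture the lever tip is within about 3 pixels (in the enlarged picture) of where the locked position should put it. The nose is down on the disc's rim.
- **Hook:** The top view shows the hook's foot against the stop.
- **Jar, funnel and brush:** All three stand upright, well inside the disc. I saw no sign of the robot touching them.
- **Other things on the bench:** The cup, soap and green bottle look unmoved in the last pictures. The detergent bottle and peg box lay outside them, but the arm did not go near either.
- **Robot:** It is clear of everything, with the fingertips at 0.225 m and the wrist force near zero.

**Disagreements in the measurements:**
- My first fit of the disc gave a radius of 134 mm instead of 125 mm because the colour mask picked up other things, so I refitted it.
- The scene and wrist views disagreed by up to 0.06 rad on the hook's angle. I used the wrist and top views, and the hook sat between the fingers as expected.

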